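# Load the bottle station so its bottle-present pin stays down

### The arm

A 6-joint arm with a two-finger parallel gripper is mounted at the origin on a cart in front of the work surface, level with it; the furniture and walls round the work are solid. World frame = base frame: x ahead of the robot, y to its left, z up, the work surface at z = 0. Lengths are in m, angles in rad, forces in N, time in s.
With the tool pointing down it reaches from about 0.35 to 0.775 m from the base axis. Payload 5.5 kg.
Tool frame: the origin (TCP) lies on the centre line of the jaws, within the pads' length; the fingertips stand 22 mm ahead of it and the grasp point (between the pads) lies 3 mm ahead of it; z points along the fingers, y is the line along which they close (so a half turn about z gives the same grasp; the last joint's range is limited). The gripper opens to 85 mm and grips with 20 to 120 N. Pads are 22 mm wide; open, the fingers measure 114 mm over their backs; the gripper's body (76 mm by 85 mm) begins 54 mm behind the grasp point. The pads swing forward as they close: fully open they stand 13 mm farther back than shut.
Start: joints at [1.174, 0.313, 0.046, 1.304, 0, 1.431], TCP at [0.146, 0.556, 0.214] pointing down, gripper open.
Joint ranges: [-2.76, 2.76], [-0.86, 1.69], [-1.03, 1.26], [-2.2, 2.34], [-1.47, 1.5], [-3.14, 3.14]. Speed limits (rad/s): [2.57, 2.57, 3.14, 3.14, 3.14, 3.14].

### API

Orientations are given as a unit quaternion [x, y, z, w].
In Python, from station import r, eyes, job gives the robot as it stands. The module is installed in compiled form; this text tells all that it offers.
- The arm moves only by the shell command python3 -m crank 'ROWS' [FORCE]. ROWS is JSON, a list of rows, each a list of 7 numbers: the turn, a rotation vector about the tool's x, y, z in units of 5 degrees (1.0 is 5 degrees), then the shift along the tool's x, y, z in units of 25 mm (1.0 is 25 mm), then the finger opening in mm, from 0 to 85.4. A call has 1 to 5 rows; each row shifts and turns the commanded pose from where the row before left it, along the tool's axes as they then stand; what a row does not reach is not made up. A row lasts 1/12 s, in which the tool goes at most 41.7 mm and 7.16 degrees, less where a joint would pass 70% of its speed; a pose out of reach is approached as far as the arm can. A call is refused whole if a number of a shift passes 1 or a number of a turn 1, either way. A call with a gripper value outside its range is refused whole. The fingers move at their own pace and stop on an object; FORCE is the grip in N (left out, the last holds). Time passes only in rows, so rows that do not move let the fingers close. It gives the time, the measured TCP pose, the force, the opening and the grip force at its end, in the units of the state.
- r.read_state(): the state, without advancing time (a new reading comes with each control period).
- eyes.read_camera(name): name is "scene" or "top" or "wrist"; returns a dict with "frame" (384x512x3 uint8, red, green, blue), "K" (3x3 intrinsics, pixels), "dist_coeffs" ([k1, k2, p1, p2, k3] as OpenCV has them; the pictures are not rectified), "extrinsics" (4x4, takes a point from camera to world coordinates). Camera axes: x right, y down, z forward; pixel columns grow to the right and rows downward; lengths in m; the calibration is good to about 2 mm. A picture is of the moment at which its call begins. There is no depth.
- job.finish_job(): hands the job in; it is judged then, once.
Trained networks look in a picture, given as the dict that the camera call returned (one of the last four; its "shot" number tells which), for a name from the list of things; names that differ only in an ending like _2 or _b are one class to them, and where a whole thing is asked for, a point or a joint stands for the part that bears it (a point fixed in the world has none). Each returns a list of dicts, best first, with "confidence" (0 to 1); they miss things now and then, are a little off and sometimes report something else, mostly with a low value. They report only what shows in the picture. A call takes as long as a camera call.
- eyes.regions_of(picture, name): "region" (384x512 bool, what is visible of it) and "extent" ([left, top, right, bottom] in pixels, round what is visible of it).
- eyes.place_of(picture, name): "pixel" ([column, row] in pixels: a listed point, or the origin of a listed thing).
The state is a dict: "time": time; "joints": joint angles; "qvel": joint speeds; "joint_torque": joint torques, N m; "position": TCP position; "tool_rot": TCP orientation; "wrist_force": force on the tool from outside, world axes, zero at the start; "moment": the same for the moment, N m; "width": finger opening in m; "gripper_force": force on a finger pad.
Only numpy, scipy, OpenCV 4.12 (cv2) and the standard library are available. Lean on these libraries where they do the work, as an engineer would, in place of code of your own. Each camera call takes 0.05 s, during which the arm holds its last target. There are 200 camera calls.

### The job

Take the round green-capped bottle that stands on the open front part of the worktop, right of the white bottle station (not the one at the back by the instrument), and stand it upright in the black-rimmed nest of the station, flat on the nest floor, so that its weight keeps the orange bottle-present pin pushed down. Set it down without dropping it, let go, and leave the white-capped bottle where it stands.

Things in the scene. Friction and masses are not known exactly. Their poses are not given: they have to be found in the camera images.
- green_capped: the bottle to load: round, translucent white, with a green screw cap (fixed on), 46 mm in diameter and 118 mm tall, 0.12 to 0.21 kg; stands upright on the worktop. Origin at the centre of its underside, z up. Straight round wall up to about 80 mm above its underside, then shoulder and a cap 28 mm in diameter from 100 to 118 mm.
- white_capped: bystander: round whitish bottle with a white screw cap and a paper label, 52 mm in diameter, 112 mm tall, standing loose on the worktop 90 mm or more (centre to centre) from the green-capped one. Origin at the centre of its underside. Leave it alone.
- nest (a point): centre of the nest floor on the fixed white bottle station; the floor is flat, 18 mm above the worktop, z up. A black rim round it, 68 mm inside diameter, 80 mm outside, rises 8 mm above the floor (top 26 mm above the worktop). The station's base is 100 mm wide (y) and reaches from 50 mm before to 85 mm behind this point (x); a grey housing along its rear edge, beginning 49 mm behind this point, is 41 mm high over the worktop. Nothing overhangs the nest.
- pin (a joint): orange sensing pin, 10 mm in diameter, in the middle of the nest floor: 0 when up (it then stands 7 mm above the floor), 0.007 m when pushed flush with the floor. A weak spring (about 0.6 N when flush) brings it back up; the bottle's weight alone holds it down.

How it is judged:
By the outcome, as a careful person would: the job done as asked, in the order asked, and still so for the second after the job is handed in, with the robot touching nothing.
It also fails if it takes over 35 s, if anything falls off the work surface, if the arm or the gripper's body presses on something with over 40 N, if the wrist force passes 120 N, or if a joint passes its speed limit or range.

## Working session

There is one attempt and no reset: what is moved stays moved. The work goes in short steps, Python scripts to look and compute and a shell command to move; the robot and the scene stay as the last step left them, time stands still between calls to the robot, and variables do not carry over. Pictures are saved under pics/ and viewed, at most 10 in all, crops included, and the job is handed in when it is done.

```bash
mkdir -p pics; cat > h.py <<'E'
import numpy as np, cv2
from station import r, eyes, job
from scipy.spatial.transform import Rotation as R
def ray(p,px):
    u=cv2.undistortPoints(np.array([[px]],float),np.array(p["K"]),np.array(p["dist_coeffs"]))[0,0]
    T=np.array(p["extrinsics"]); d=T[:3,:3]@np.array([u[0],u[1],1]); return T[:3,3],d
def at(p,px,z):
    o,d=ray(p,px); return o+d*(z-o[2])/d[2]
def look(cams,names):
    P={}
    for c in cams:
        p=P[c]=eyes.read_camera(c)
        for n,z in names.items():
            for q in eyes.place_of(p,n)[:2]:
                print(c,n,np.round(q["pixel"],1),round(q["confidence"],2),np.round(at(p,q["pixel"],z),4))
    return P
def tool(): 
    s=r.read_state(); return np.array(s["position"]),R.from_quat(s["tool_rot"])
def delta(target):
    p,q=tool(); return q.inv().apply(np.array(target)-p)/0.025
E
python3 - <<'E'
from h import *
P=look(["scene","top"],{"green_capped":0,"white_capped":0,"nest":.018})
cv2.imwrite("pics/a.png",np.hstack([P["scene"]["frame"],P["top"]["frame"]])[:,:,::-1][:, :])
im=cv2.imread("pics/a.png"); cv2.imwrite("pics/a.png",cv2.resize(im,(800,300)))
s=r.read_state(); print(s); print(R.from_quat(s["tool_rot"]).as_matrix().round(3))
E
```

```text
scene green_capped [288.6 207.4] 0.84 [ 0.4445 -0.271   0.    ]
scene white_capped [283.  163.2] 0.67 [ 0.5588 -0.3679  0.    ]
scene nest [210.5 227.3] 0.75 [ 0.5009 -0.0957  0.018 ]
top green_capped [273.3 218.7] 0.54 [ 0.4387 -0.2652  0.    ]
top white_capped [314.3 173.1] 0.96 [ 0.5586 -0.3727  0.    ]
top nest [203.2 191.9] 0.96 [ 0.505  -0.0855  0.018 ]
{'time': 0.4, 'joints': array([1.17438655e+00, 3.13355849e-01, 4.59307828e-02, 1.30354666e+00,
       1.21487683e-05, 1.43124846e+00]), 'qvel': array([-0.00076714, -0.00140818,  0.00028215,  0.00130263, -0.00103829,
        0.00147645]), 'joint_torque': array([-8.69874293e-04, -4.79896402e+01,  2.98392624e+01,  5.04289084e-03,
       -8.34984007e-05, -4.27761762e-06]), 'position': array([0.14604493, 0.55612132, 0.21386512]), 'tool_rot': array([ 1.28078181e-01,  9.91764071e-01, -8.29612807e-05, -2.90790026e-05]), 'wrist_force': array([0.01009807, 0.07728635, 0.1533185 ]), 'moment': array([0.02775374, 0.00591702, 0.029215  ]), 'gripper_force': 0.0, 'width': 0.08556096804690172}
[[-0.967  0.254 -0.   ]
 [ 0.254  0.967 -0.   ]
 [ 0.    -0.    -1.   ]]
```

View pics/a.png

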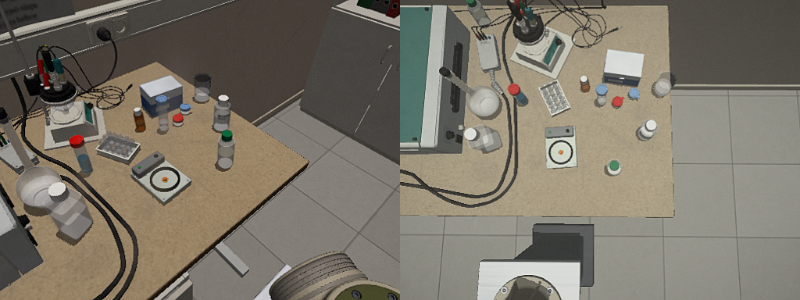

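The pictures show the green cap at composite (613,168) in the top view, the nest's pin at (561,152), and the white-capped bottle at (648,128). The arm starts to the left, so I'll lift it and swing over at short radius.

```bash
python3 -m crank '[[0,0,0,-0.5,-0.2,-1,85],[0,0,0,-0.9,-0.8,-1,85],[0,0,0,-1,-1,-1,85],[0,0,0,-1,-1,-1,85],[0,0,0,-1,-1,0,85]]'; python3 -m crank '[[0,0,0,-1,-1,0,85],[0,0,0,-1,-1,0,85],[0,0,0,-1,-1,0,85],[0,0,0,-1,-1,0,85],[0,0,0,-1,-1,0,85]]'; python3 - <<'E'
from h import *
print(delta([.42,-.25,.23]), r.read_state()["joints"])
E
```

```text
time: 0.82
position: [0.2271, 0.4342, 0.3168]
tool_rot: [0.127, 0.992, 0.003, 0.002]
wrist_force: [0.8, -0.1, 1.0]
width: 0.085
gripper_force: 0.0
time: 1.23
position: [0.3153, 0.2797, 0.3124]
tool_rot: [0.128, 0.992, 0.0, 0.0]
wrist_force: [0.3, 0.1, 0.4]
width: 0.0851
gripper_force: 0.0
[ -9.42155522 -19.4338368    3.28808557] [ 5.34554855e-01  9.84594636e-04 -8.87313810e-02  1.48010433e+00
  1.82911976e-05  7.90961251e-01]
```

```bash
python3 -m crank '[[0,0,0,-0.5,-1,0,85],[0,0,0,-0.5,-1,0,85],[0,0,0,-0.5,-1,0,85],[0,0,0,-0.5,-1,0,85],[0,0,0,-0.5,-1,0,85]]'; python3 -m crank '[[0,0,0,-0.5,-1,0,85],[0,0,0,-0.5,-1,0,85],[0,0,0,-0.5,-1,0,85],[0,0,0,-0.5,-1,0,85],[0,0,0,-0.5,-1,0,85]]';python3 -m crank '[[0,0,0,-0.5,-1,0,85],[0,0,0,-0.5,-1,0,85],[0,0,0,-0.5,-1,0,85],[0,0,0,-0.5,-1,0,85],[0,0,0,-0.3,-0.5,0,85]]'; python3 -m crank '[[0,0,0,0,0,0,85],[0,0,0,0,0,0,85]]'; python3 - <<'E'
from h import *
P=look(["wrist"],{"green_capped":0,"white_capped":0,"nest":.018})
cv2.imwrite("pics/b.png",P["wrist"]["frame"][:,:,::-1])
print(tool()[0],delta([.4415,-.268,.23]), r.read_state()["joints"])
E
```

```text
time: 1.65
position: [0.3436, 0.1431, 0.3123]
tool_rot: [0.128, 0.992, 0.0, 0.0]
wrist_force: [0.5, -0.1, -0.6]
width: 0.0854
gripper_force: 0.0
time: 2.07
position: [0.3723, 0.0062, 0.3124]
tool_rot: [0.128, 0.992, 0.0, 0.0]
wrist_force: [-0.0, 0.7, -0.1]
width: 0.085
gripper_force: 0.0
time: 2.48
position: [0.3997, -0.1185, 0.312]
tool_rot: [0.129, 0.992, -0.0, 0.0]
wrist_force: [0.4, 0.6, 0.1]
width: 0.0851
gripper_force: 0.0
time: 2.65
position: [0.3991, -0.1162, 0.3119]
tool_rot: [0.129, 0.992, 0.0, -0.0]
wrist_force: [-0.8, 1.1, 0.1]
width: 0.0851
gripper_force: 0.0
wrist green_capped [177.1 202.7] 0.91 [ 0.4422 -0.2669  0.    ]
wrist nest [288.2 208. ] 0.58 [ 0.4924 -0.0898  0.018 ]
[ 0.39904037 -0.11479715  0.31229111] [-3.19088193 -5.50103812  3.29090727] [-4.74206308e-01 -1.05375938e-02 -1.00416054e-01  1.48079875e+00
  2.67367970e-04 -2.18806006e-01]
```

View pics/b.png

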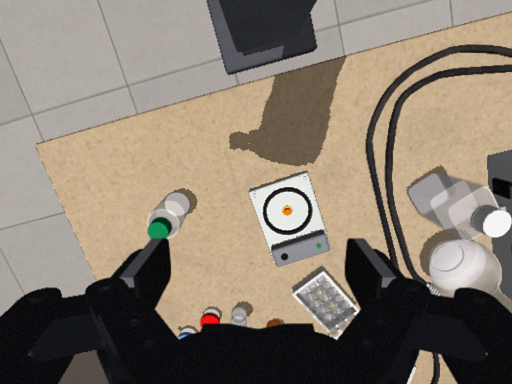

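The wrist view shows the green cap at (159,229), the bottle base at about (179,200), and the pin at (288,211). I'll refine both by colour with this view and the top view.

```bash
cat >> h.py <<'E'
def blob(p,lo,hi,c,rad=40):
    h=cv2.cvtColor(p["frame"],cv2.COLOR_RGB2HSV); m=cv2.inRange(h,lo,hi)
    w=np.zeros_like(m); cv2.circle(w,tuple(int(v) for v in c),rad,255,-1); m&=w
    n,l,s,ce=cv2.connectedComponentsWithStats(m)
    i=1+np.argmax(s[1:,4]); return ce[i],s[i]
E
python3 - <<'E'
from h import *
for c,g,n in (("wrist",(159,229),(288,211)),("top",(273,214),(206,194))):
    p=eyes.read_camera(c)
    b,s=blob(p,(40,80,20),(90,255,255),g); print(c,"cap",b,s,at(p,b,.112))
    b,s=blob(p,(5,150,100),(20,255,255),n,20); print(c,"pin",b,s,at(p,b,.024))
E
```

```text
wrist cap [158.20049505 228.21534653] [147 217  24  23 404] [ 0.44389968 -0.26133495  0.112     ]
wrist pin [285.7761194 210.2238806] [282 206   9   9  67] [ 0.49312281 -0.09297641  0.024     ]
top cap [273.94339623 211.59433962] [269 206  11  12 106] [ 0.44772079 -0.26240609  0.112     ]
top pin [205.6 194.2] [204 192   5   5  15] [ 0.49834214 -0.0927139   0.024     ]
```

```bash
python3 -m crank '[[0,0,0,-0.6,-1,0.7,85],[0,0,0,-0.6,-1,0.7,85],[0,0,0,-0.6,-1,0.7,85],[0,0,0,-0.6,-1,0.7,85],[0,0,0,-0.6,-1,0.7,85]]';  python3 -m crank '[[0,0,0,-0.2,-0.3,0.2,85],[0,0,0,0,0,0,85],[0,0,0,0,0,0,85]]'; python3 - <<'E'
from h import *
P=look(["wrist"],{"green_capped":0})
p=P["wrist"]; 
try:
  b,s=blob(p,(40,80,20),(90,255,255),(256,250),200); print("cap",b,s,at(p,b,.114))
except Exception as e: print(e)
cv2.imwrite("pics/c.png",p["frame"][:,:,::-1])
print(tool()[0],delta([.443,-.264,.075]), r.read_state()["joints"])
E
```

```text
time: 3.37
position: [0.4406, -0.2563, 0.2241]
tool_rot: [0.127, 0.992, -0.0, 0.0]
wrist_force: [0.1, 0.7, 0.4]
width: 0.0849
gripper_force: 0.0
time: 3.62
position: [0.4427, -0.2634, 0.2195]
tool_rot: [0.128, 0.992, 0.001, -0.001]
wrist_force: [-0.8, -0.1, 0.0]
width: 0.0848
gripper_force: 0.0
wrist green_capped [252.7 164.1] 0.76 [ 0.4397 -0.2692  0.    ]
cap [258.7966805 188.0802213] [245 173  29  32 723] [ 0.4439483  -0.26284644  0.114     ]
[ 0.44309161 -0.26304783  0.22068317] [-1.64870578e-03 -3.81721495e-02  5.82732731e+00] [-6.91869781e-01  1.94724220e-01 -9.38034459e-02  1.28160815e+00
  3.82971005e-04 -4.36368947e-01]
```

View pics/c.png

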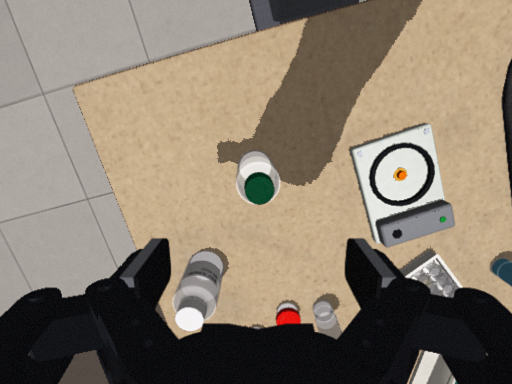

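Cap at (259,188) is centred between the fingers, and the white-capped bottle at (195,300) is clear. I'll descend and grip.

```bash
python3 -m crank '[[0,0,0,0,0,1,85],[0,0,0,0,0,1,85],[0,0,0,0,0,1,85],[0,0,0,0,0,1,85],[0,0,0,0,0,1,85]]' 40;  python3 -m crank '[[0,0,0,0,0,0.75,85],[0,0,0,0,0,0,85],[0,0,0,0,0,0,60],[0,0,0,0,0,0,40],[0,0,0,0,0,0,40]]' 40; python3 -m crank '[[0,0,0,0,0,0,40],[0,0,0,0,0,0,40],[0,0,0,0,0,0,40],[0,0,0,0,0,0,40],[0,0,0,0,0,0,40]]'
```

```text
time: 4.13
position: [0.4437, -0.2633, 0.0953]
tool_rot: [0.127, 0.992, -0.001, 0.001]
wrist_force: [-0.7, 0.1, -0.8]
width: 0.0849
gripper_force: 0.0
time: 4.55
position: [0.4444, -0.2649, 0.078]
tool_rot: [0.128, 0.992, -0.001, 0.002]
wrist_force: [0.6, -0.9, 0.4]
width: 0.0511
gripper_force: 0.0
time: 4.97
position: [0.4431, -0.2644, 0.076]
tool_rot: [0.128, 0.992, -0.0, 0.0]
wrist_force: [0.5, 0.7, -0.0]
width: 0.04
gripper_force: 0.1
```

```bash
python3 - <<'E'
from h import *
p=eyes.read_camera("wrist"); q=eyes.read_camera("scene")
z=cv2.resize(q["frame"][100:250,220:370],(384,384),interpolation=cv2.INTER_CUBIC)
im=np.hstack([p["frame"],z]); cv2.imwrite("pics/d.png",cv2.resize(im,None,fx=.88,fy=.88)[:,:,::-1])
print(r.read_state()["width"],r.read_state()["gripper_force"],tool()[0])
E
```

```text
0.04001843567425895 0.21358564315960393 [ 0.44306001 -0.26429384  0.07584432]
```

View pics/d.png

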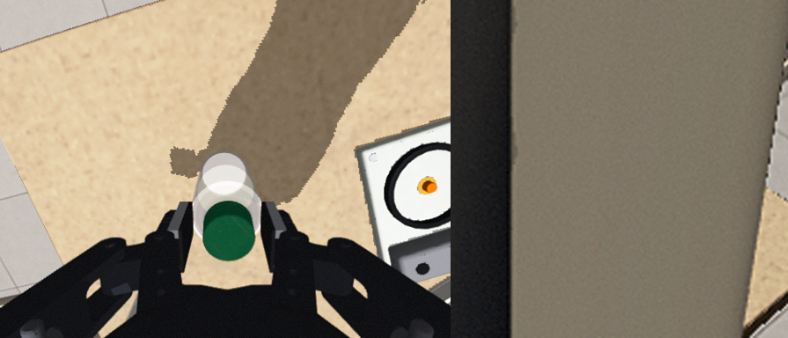

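```bash
python3 - <<'E'
from h import *
p=eyes.read_camera("wrist")
b,s=blob(p,(40,80,20),(90,255,255),(256,250),200); print("cap",b,s,at(p,b,.116))
for q in eyes.place_of(p,"green_capped"): print(q["pixel"],q["confidence"],at(p,q["pixel"],0))
T=np.linalg.inv(p["extrinsics"])
pts=np.array([[.443,-.264,z] for z in (0,.05,.073,.118)])
print(cv2.projectPoints(pts,cv2.Rodrigues(T[:3,:3])[0],T[:3,3],np.array(p["K"]),np.array(p["dist_coeffs"]))[0][:,0])
E
```

```text
cap [259.15176909 262.59590317] [ 231  229   59   68 3222] [ 0.44082997 -0.26345698  0.116     ]
[256.1, 198.1] 0.93 [ 0.44457572 -0.26636059  0.        ]
[[258.37396004 195.642057  ]
 [258.61478272 216.49889739]
 [258.7699881  229.95250924]
 [259.22378907 269.34275808]]
```

```bash
python3 -m crank '[[0,0,0,0,0,0,20],[0,0,0,0,0,0,20],[0,0,0,0,0,0,20],[0,0,0,0,0,0,20]]' 40
```

```text
time: 5.5
position: [0.4433, -0.2643, 0.0762]
tool_rot: [0.128, 0.992, -0.0, 0.0]
wrist_force: [0.5, 1.4, 5.0]
width: 0.036
gripper_force: 37.2
```

Fingers stopped at 36 mm with 5 N upward, so I may be squeezing the shoulder rather than the wall. I'll take a closer look.

```bash
python3 - <<'E'
from h import *
p=eyes.read_camera("wrist")
z=cv2.resize(p["frame"][160:340,160:360],(800,720),interpolation=cv2.INTER_CUBIC)[:600]
cv2.imwrite("pics/e.png",z[:,:,::-1])
print(r.read_state()["wrist_force"])
T=np.linalg.inv(p["extrinsics"])
for zz,rad in ((.08,.023),(.10,.014),(.0,.023)):
  a=np.arange(0,2*np.pi,.3); pts=np.c_[.4425+rad*np.cos(a),-.264+rad*np.sin(a),0*a+zz]
  u=cv2.projectPoints(pts,cv2.Rodrigues(T[:3,:3])[0],T[:3,3],np.array(p["K"]),np.array(p["dist_coeffs"]))[0][:,0]
  print(zz,((u.min(0)-160)*4).round(),((u.max(0)-160)*4).round())
ty=R.from_quat(r.read_state()["tool_rot"]).apply([0,1,0])
for zz in (.055,.075,.095):
  for w in (.018,.023):
    pts=np.array([[.443,-.264,zz]])+np.outer([-w,w],ty)
    u=cv2.projectPoints(pts,cv2.Rodrigues(T[:3,:3])[0],T[:3,3],np.array(p["K"]),np.array(p["dist_coeffs"]))[0][:,0]
    print(zz,w,((u-160)*4).round().tolist())
E
```

```text
[0.06801779 0.65238818 5.09068335]
0.08 [233. 139.] [555. 438.]
0.1 [284. 254.] [505. 456.]
0.0 [282.  30.] [503. 243.]
0.055 0.018 [[284.0, 234.0], [505.0, 235.0]]
0.055 0.023 [[253.0, 234.0], [536.0, 235.0]]
0.075 0.018 [[272.0, 283.0], [518.0, 283.0]]
0.075 0.023 [[238.0, 283.0], [552.0, 283.0]]
0.095 0.018 [[257.0, 343.0], [534.0, 343.0]]
0.095 0.023 [[219.0, 343.0], [573.0, 343.0]]
```

View pics/e.png

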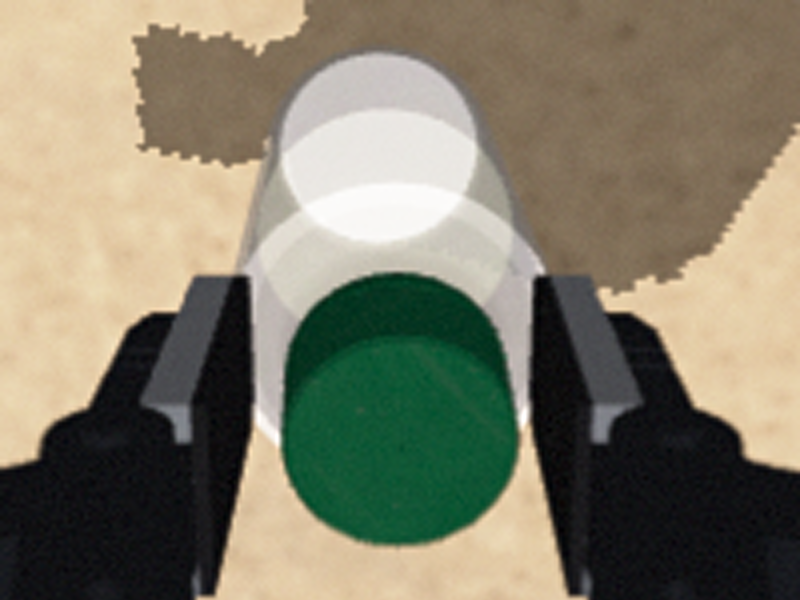

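```bash
python3 - <<'E'
from h import *
p=eyes.read_camera("wrist"); s=r.read_state(); t,q=tool()
o,a=ray(p,(160+250/4,160+277/4)); _,b=ray(p,(160+533/4,160+277/4))
for w in (.036,.046):
  k=w/np.linalg.norm(a-b); m=(o+k*(a+b)/2); print(w,m,"tool frame mm",1000*q.inv().apply(m-t))
print("cam tool mm",1000*q.inv().apply(o-t), p["K"][0][0], s["width"])
E
```

```text
0.036 [ 0.4336926  -0.26212517  0.09560096] tool frame mm [  9.82039761  -0.29919898 -19.45101601]
0.046 [ 0.44936848 -0.26616118  0.05674332] tool frame mm [-6.34208054 -0.2220182  19.41679957]
cam tool mm [  68.00531896   -0.57704977 -159.37515211] 295.78020579858025 0.03665005713605928
```

Two readings fit: either the tips are about 40 mm shorter than stated and on the shoulder, or the width reading is off. A safe test is to open, go 6 mm lower, close again and see whether the width grows.

```bash
python3 -m crank '[[0,0,0,0,0,0,65],[0,0,0,0,0,0,65],[0,0,0,0,0,0,65],[0,0,0,0,0,0.25,65],[0,0,0,0,0,0,65]]' 30; python3 -m crank '[[0,0,0,0,0,0,30],[0,0,0,0,0,0,30],[0,0,0,0,0,0,30],[0,0,0,0,0,0,30],[0,0,0,0,0,0,30]]' 30; python3 - <<'E'
from h import *
p=eyes.read_camera("wrist")
b,s=blob(p,(40,80,20),(90,255,255),(256,250),200); print("cap",b,s,at(p,b,.116))
E
```

```text
time: 6.02
position: [0.4424, -0.2638, 0.0683]
tool_rot: [0.128, 0.992, 0.0, -0.001]
wrist_force: [-0.6, 0.2, 0.2]
width: 0.0648
gripper_force: 0.0
time: 6.43
position: [0.443, -0.2643, 0.0696]
tool_rot: [0.128, 0.992, 0.0, -0.0]
wrist_force: [0.0, 0.3, -0.3]
width: 0.0415
gripper_force: 30.4
cap [259.05777903 270.67643743] [ 229  235   62   71 3548] [ 0.44119314 -0.26359353  0.116     ]
```

The width grew to 41.5 mm, so the pads really sit about 40 mm higher than stated. I'll open and go 32 mm lower, watching the force.

```bash
python3 -m crank '[[0,0,0,0,0,0,70],[0,0,0,0,0,0,70],[0,0,0,0,0,0,70],[0,0,0,0,0,0.4,70],[0,0,0,0,0,0,70]]' 30; python3 -m crank '[[0,0,0,0,0,0.5,70],[0,0,0,0,0,0.4,70],[0,0,0,0,0,0,70]]'; python3 -m crank '[[0,0,0,0,0,0,30],[0,0,0,0,0,0,30],[0,0,0,0,0,0,30],[0,0,0,0,0,0,30],[0,0,0,0,0,0,30]]' 40; python3 - <<'E'
from h import *
p=eyes.read_camera("wrist")
b,s=blob(p,(40,80,20),(90,255,255),(256,250),200); print("cap",b,s,at(p,b,.116))
cv2.imwrite("pics/f.png",p["frame"][:,:,::-1])
E
```

```text
time: 6.9
position: [0.4423, -0.2637, 0.058]
tool_rot: [0.128, 0.992, 0.001, -0.001]
wrist_force: [0.1, 1.2, -0.7]
width: 0.0699
gripper_force: 0.0
time: 7.15
position: [0.4415, -0.263, 0.0347]
tool_rot: [0.128, 0.992, 0.001, -0.002]
wrist_force: [-0.3, -0.7, -0.2]
width: 0.0701
gripper_force: 0.0
time: 7.57
position: [0.4433, -0.2645, 0.0375]
tool_rot: [0.128, 0.992, -0.0, 0.0]
wrist_force: [-0.4, -1.0, 0.2]
width: 0.0438
gripper_force: 40.9
cap [259.82076237 301.02676399] [ 222  270   79   60 3699] [ 0.43380566 -0.26175959  0.116     ]
```

View pics/f.png

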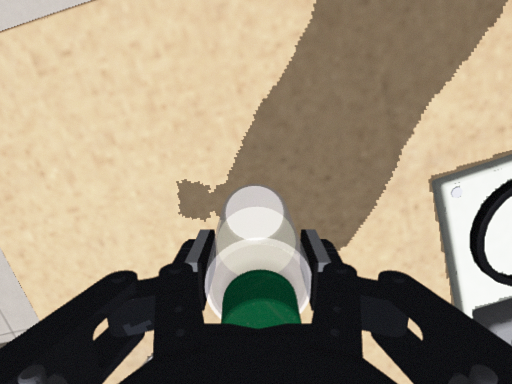

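Grip is on the wall now (43.8 mm, 41 N), cap at (260,300). Lifting.

```bash
python3 -m crank '[[0,0,0,0,0,-0.4,30],[0,0,0,0,0,-0.8,30],[0,0,0,0,0,-0.8,30],[0,0,0,0,0,-0.6,30],[0,0,0,0,0,-0.4,30]]' 50; python3 -m crank '[[0,0,0,0,0.2,0,30],[0,0,0,-0.1,0.8,0,30],[0,0,0,-0.1,0.8,0,30],[0,0,0,0,0.2,0,30],[0,0,0,0,0,0,30]]'; python3 - <<'E'
from h import *
p=eyes.read_camera("wrist")
b,s=blob(p,(5,150,100),(20,255,255),(380,230),150); print("pin",b,s,at(p,b,.024))
for q in eyes.place_of(p,"nest"): print(q["pixel"],q["confidence"],at(p,q["pixel"],.018))
cv2.imwrite("pics/g.png",p["frame"][:,:,::-1]); print(tool()[0])
E
```

```text
time: 8.03
position: [0.4436, -0.2646, 0.1143]
tool_rot: [0.128, 0.992, -0.0, 0.001]
wrist_force: [-0.5, 0.5, -2.1]
width: 0.0438
gripper_force: 50.9
time: 8.45
position: [0.4601, -0.2153, 0.1112]
tool_rot: [0.127, 0.992, 0.001, -0.001]
wrist_force: [-0.1, -0.1, -1.7]
width: 0.0436
gripper_force: 51.0
pin [402.02985075 195.2761194 ] [395 189  15  13 134] [ 0.4943611  -0.09411813  0.024     ]
[398.7, 195.2] 0.91 [ 0.49596141 -0.0944824   0.018     ]
[ 0.46020984 -0.21694961  0.1115126 ]
```

View pics/g.png

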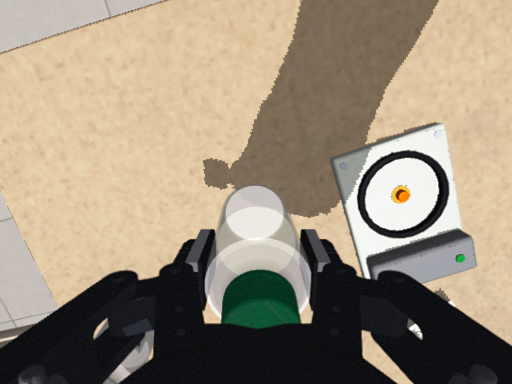

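Bottle hangs upright at (255,260); nest pin at (402,195). Moving over the nest.

```bash
python3 -m crank '[[0,0,0,0,0.6,0,30],[0,0,0,0,1,0,30],[0,0,0,-0.1,1,0,30],[0,0,0,0,1,0,30],[0,0,0,0,0.9,0,30]]'; python3 -m crank '[[0,0,0,0,0.6,0,30],[0,0,0,0,0,0,30],[0,0,0,0,0,0,30]]'; python3 - <<'E'
from h import *
p=eyes.read_camera("wrist")
m=(p["frame"].max(2)<45).astype(np.uint8); m[240:]=0
c,_=cv2.findContours(m,0,2); c=max(c,key=len); print(cv2.boundingRect(c))
cv2.imwrite("pics/h.png",p["frame"][:,:,::-1]); print(tool()[0],delta([.4955,-.094,.11]))
T=np.linalg.inv(p["extrinsics"]); a=np.arange(0,6.28,.05)
im=p["frame"][:,:,::-1].copy()
for rr in (.034,.040):
  pts=np.c_[.495+rr*np.cos(a),-.0938+rr*np.sin(a),0*a+.026]
  u=cv2.projectPoints(pts,cv2.Rodrigues(T[:3,:3])[0],T[:3,3],np.array(p["K"]),np.array(p["dist_coeffs"]))[0][:,0]
  for x,y in u.astype(int): cv2.circle(im,(x,y),0,(0,0,255),-1)
cv2.imwrite("pics/h.png",im)
E
```

```text
time: 8.97
position: [0.4917, -0.1087, 0.1118]
tool_rot: [0.129, 0.992, 0.0, -0.0]
wrist_force: [0.3, -0.1, -1.6]
width: 0.0439
gripper_force: 51.1
time: 9.22
position: [0.4954, -0.0947, 0.1118]
tool_rot: [0.128, 0.992, -0.0, -0.0]
wrist_force: [0.6, -1.3, -2.5]
width: 0.0435
gripper_force: 51.2
(405, 0, 38, 240)
[ 0.49528246 -0.09516792  0.11188591] [0.00344293 0.04743222 0.07541319]
```

View pics/h.png

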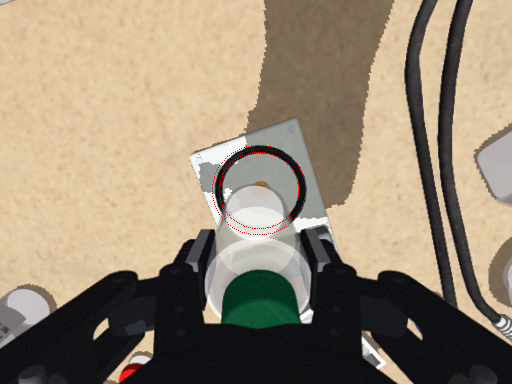

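The predicted rim overlays the real one within about 2 px (around (260,190)), so alignment is good. Lowering, slowly at the end.

```bash
python3 -m crank '[[0,0,0,0,0.05,0.4,30],[0,0,0,0,0,0.5,30],[0,0,0,0,0,0.5,30],[0,0,0,0,0,0.3,30],[0,0,0,0,0,0.2,30]]'; python3 -m crank '[[0,0,0,0,0,0.1,30],[0,0,0,0,0,0.06,30],[0,0,0,0,0,0.06,30],[0,0,0,0,0,0,30],[0,0,0,0,0,0,30]]'
```

```text
time: 9.68
position: [0.4946, -0.0938, 0.063]
tool_rot: [0.129, 0.992, 0.0, -0.001]
wrist_force: [-0.3, -0.3, -2.0]
width: 0.0433
gripper_force: 51.1
time: 10.1
position: [0.4961, -0.0934, 0.0595]
tool_rot: [0.128, 0.992, -0.0, 0.0]
wrist_force: [-0.9, -0.6, -1.4]
width: 0.0438
gripper_force: 51.2
```

```bash
python3 -m crank '[[0,0,0,0,0,0.04,30],[0,0,0,0,0,0.04,30],[0,0,0,0,0,0.04,30],[0,0,0,0,0,0,30],[0,0,0,0,0,0,30]]'; python3 -m crank '[[0,0,0,0,0,0.04,30],[0,0,0,0,0,0,30],[0,0,0,0,0,0,30]]'
```

```text
time: 10.52
position: [0.4958, -0.0932, 0.0561]
tool_rot: [0.128, 0.992, 0.0, 0.0]
wrist_force: [0.2, 0.1, -1.0]
width: 0.0433
gripper_force: 51.2
time: 10.77
position: [0.4959, -0.0933, 0.0555]
tool_rot: [0.128, 0.992, 0.0, 0.0]
wrist_force: [-0.8, 0.6, 3.3]
width: 0.0436
gripper_force: 51.7
```

Floor contact (force rose to +3.3 N, at the expected height). Releasing.

```bash
python3 -m crank '[[0,0,0,0,0,0,46],[0,0,0,0,0,0,50],[0,0,0,0,0,0,60],[0,0,0,0,0,0,72],[0,0,0,0,0,0,72]]'; python3 -m crank '[[0,0,0,0,0,0,72],[0,0,0,0,0,-0.3,72],[0,0,0,0,0,-0.6,72],[0,0,0,0,0,-1,72],[0,0,0,0,0,-1,72]]'; python3 -m crank '[[0,0,0,0,0,-1,72],[0,0,0,0,0,-1,72],[0,0,0,0,0,-1,72],[0,0,0,0,0,0,72],[0,0,0,0,0,0,72]]'; python3 - <<'E'
from h import *
P=look(["wrist","scene","top"],{"green_capped":.018,"white_capped":0})
p=P["wrist"]; q=P["top"]
b,s=blob(p,(40,80,20),(90,255,255),(256,220),200); print("cap",b,s,at(p,b,.134))
z=cv2.resize(P["scene"]["frame"][120:300,120:360],(512,384),interpolation=cv2.INTER_CUBIC)
cv2.imwrite("pics/i.png",cv2.resize(np.hstack([p["frame"],z]),(800,300))[:,:,::-1])
E
```

```text
time: 11.18
position: [0.4957, -0.0933, 0.055]
tool_rot: [0.128, 0.992, 0.0, -0.0]
wrist_force: [0.0, 0.4, -0.2]
width: 0.0719
gripper_force: 0.0
time: 11.6
position: [0.4949, -0.093, 0.1282]
tool_rot: [0.128, 0.992, 0.0, -0.001]
wrist_force: [0.3, 0.6, 0.0]
width: 0.0718
gripper_force: 0.0
time: 12.02
position: [0.4969, -0.0937, 0.2047]
tool_rot: [0.128, 0.992, -0.0, 0.002]
wrist_force: [0.2, -0.4, 0.3]
width: 0.0721
gripper_force: 0.0
wrist green_capped [256.3 168.2] 0.92 [ 0.4952 -0.0952  0.018 ]
wrist white_capped [ 80.6 260.6] 0.78 [ 0.5622 -0.3643  0.    ]
scene green_capped [210.2 229.6] 0.81 [ 0.4965 -0.0915  0.018 ]
scene white_capped [283.9 162.1] 0.74 [ 0.5603 -0.3726  0.    ]
top green_capped [206.9 196. ] 0.49 [ 0.4945 -0.0952  0.018 ]
top white_capped [314.2 173.1] 0.68 [ 0.5586 -0.3724  0.    ]
cap [260.74869656 196.17413973] [245 178  33  37 959] [ 0.49659088 -0.09140043  0.134     ]
```

View pics/i.png

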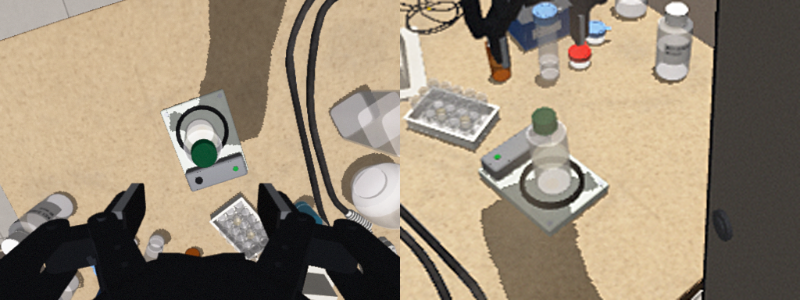

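The bottle stands upright inside the black rim: cap at (203,152) in the left image, base at (552,182) in the right one. The gripper is clear and the white-capped bottle hasn't moved.

```bash
python3 -c "
from station import job
print(job.finish_job())"
```

```text
the job is handed in; nothing more can be done
None
```

The green-capped bottle is standing upright in the nest, released after about 12 s of robot time, with the white-capped bottle left where it was; the pin was never read directly, but contact with the nest floor came at the expected height, so it should be held down.

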